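Roll the rock core onto the scanning strip

TASK

With a fingertip on top of the rock core, gently and steadily roll it across the blue mat until it rests with its axis along the middle of the white strip, then take the hand away and leave it lying still there. It must truly roll, not skid; do not pinch it, lift it, push against its side or let it run away, and leave everything else where it is.

Things in the scene. Friction and masses are not known exactly. Their poses are not given: they have to be found in the camera images.
- core: Rock core, plain cylinder 64 mm in diameter, 140 mm long, 0.7 to 0.95 kg, beige with darker bands and a red line along it (on top at the start). Lies on the mat 110 to 180 mm left or right of the strip, roughly parallel. Origin at its centre, x along its axis (stays level), y and z turn with it. Rolls easily: a finger on its top moves twice as far as the core, so it takes several short strokes. It stops soon when let go.
- strip: White strip painted flat on the mat, 190 mm long, 40 mm wide, no thickness to speak of. Origin at its centre on the mat's upper face, x along its length, z up. When the core lies right its axis is above the strip's centre line and both strip ends show beyond it.
- mat: Fixed blue felt mat 320 by 440 mm, 6 mm thick, on the table (its upper face is 6 mm above the table). Origin at the centre of its underside, x along its short side, y along its long side, z up. The core rolls along its y.
- brush: Small loose paint brush 190 mm long, under 30 mm high, lying on the far edge of the mat. Origin at the underside of its middle, x along it. To be left alone.
- rib: Loose pale brown fossil rib piece 130 mm long, 20 mm thick, lying on the mat's edge nearest the robot. Origin underneath its middle, x along it. To be left alone.
- vertebra: Loose fossil vertebra about 70 mm across and 32 mm high, on the table left of the mat. Origin at the centre of its underside. To be left alone.
- jar: Loose glass jar, 60 mm in diameter, 75 mm high, with black lid, on the table left of the mat. Origin at the centre of its underside. To be left alone.
- bottle: Loose white plastic bottle, 56 mm in diameter, 150 mm high, with blue cap, on the table right of the mat. Origin at the centre of its underside. To be left alone.
- hammer: Loose hammer 260 mm long, lying on the table right of the mat. Origin at the underside, x along the handle towards the head. To be left alone.
Things that resemble listed ones, but are neither listed nor needed, are in the scene too. What is shaped like the core but green is not meant.

How it is judged:
On the way:
1. the core rolls half over (red line underneath) while travelling about half its circumference: 70 to 135 mm from its start (angle between core's own z axis and vertical above 2.4 rad and distance of core from where it was at the start of the episode between 0.07 and 0.135 m), for 0.05 s.
At the end, for the whole second after the job is handed in: The core lies on the mat, at rest, its centre within 15 mm of the strip's centre line and within 40 mm of the strip's middle lengthwise, its axis within 0.2 rad of the strip's direction (y of core in the frame of strip between -0.015 and 0.015 m and x of core in the frame of strip between -0.04 and 0.04 m and angle between the x axis of core and the x axis of strip, either way round below 0.2 rad and z of core in the frame of strip between 0.028 and 0.036 m and linear speed of core below 0.01 m/s and angular speed of core below 0.3 rad/s); the robot touches nothing.
It fails at once if the core is lifted or carried (its axis 12 mm higher than when lying), tipped up, or rolls off the mat (height (world z) of core above 0.05 m or height (world z) of core below 0.034 m or angle between core's own x axis and vertical below 1.35 rad or angle between core's own x axis and vertical above 1.79 rad).
It fails at once if the core is pushed or pinched low on its sides (fingers touch it while the point between the finger pads is lower than 70 mm above the table) instead of on its top (contact force between the fingers and core above 0.5 N and height (world z) of the grasp point below 0.07 m).
It fails at once if the core is pressed harder than 45 N (contact force between the arm and core above 45 N).
It fails at once if the core runs away (faster than 0.3 m/s) (linear speed of core above 0.3 m/s).
It fails at once if something other than the core is disturbed (moved more than 15 mm) (distance of any of brush, rib, vertebra, jar, bottle, hammer from where it was at the start of the episode above 0.015 m).
It also fails if it takes over 58 s, if anything falls off the work surface, if the arm or the gripper's body presses on something with over 40 N, if the wrist force passes 120 N, or if a joint passes its speed limit or range.

ROBOT

A 6-joint arm with a two-finger parallel gripper is mounted at the origin on the work surface. World frame = base frame: x ahead of the robot, y to its left, z up, the work surface at z = 0. Lengths are in m, angles in rad, forces in N, time in s.
With the tool pointing down it reaches from about 0.4 to 0.825 m from the base axis. Payload 7 kg.
Tool frame: the origin (TCP) lies at the very end of the fingers, on their centre line; the grasp point (between the pads) lies 19 mm behind it; z points along the fingers, y is the direction in which the jaws open and shut (so a half turn about z gives the same grasp; the last joint's range is limited). The gripper opens to 85 mm and grips with 20 to 120 N. Pads are 22 mm wide; open, the fingers measure 114 mm over their backs; the gripper's body (76 mm by 85 mm) begins 54 mm behind the grasp point. The pads swing forward as they close: fully open they stand 13 mm farther back than shut.
Start: joints at [-0.882, 0.359, 0.012, 0, -1.224, -0.288], TCP at [0.263, -0.621, 0.231] pointing down, gripper open.
Joint ranges: [-3.07, 3.07], [-1.43, 2.12], [-1.02, 1.25], [-3.03, 1.67], [-3.05, -0], [-3.03, 3.03]. Speed limits (rad/s): [2.39, 2.39, 3.01, 3.14, 3.14, 3.14].

INTERFACE

Orientations are given as a rotation vector (axis times angle).
In Python, from workcell import robot, vision, workorder gives the robot as it stands.
- The arm moves only by the tool servo_tool, never from a script. Its argument "series" is a list of rows, each a list of 3 entries, a list of its own where there are three numbers: the shift along the tool's x, y, z in mm, then the turn, a rotation vector about the tool's x, y, z in degrees, then the finger opening in mm, from 0 to 85.4. In form: [[[x, y, z], [wx, wy, wz], grip], ...]. A call has 1 to 8 rows; each row shifts and turns the commanded pose from where the row before left it, along the tool's axes as they then stand; what a row does not reach is not made up. A row lasts 1/8 s, in which the tool goes at most 62.5 mm and 10.7 degrees, less where a joint would pass 70% of its speed; a pose out of reach is approached as far as the arm can. A call with a gripper value outside its range is refused whole. The fingers move at their own pace and stop on an object; the grip force is fixed at half the most. Time passes only in rows, so rows that do not move let the fingers close. It gives the time, the measured TCP pose, the force and the opening at its end, in the units of the state.
- robot.observe(): the state, without advancing time (a new reading comes with each control period).
- vision.capture(name): name is "side" or "top" or "wrist"; returns (picture, depth): 400x640x3 uint8, blue, green, red; 400x640 float32, m along the optical axis (not along the pixel's ray), 0 where there is no reading.
- vision.camera_model(name): a dict with "fx", "fy", "cx", "cy" (pixels), "eye" and "orientation" of the camera in the world. Camera axes: x right, y down, z forward; pixel columns grow to the right and rows downward; lengths in m; the calibration is good to about 2 mm. A picture is of the moment at which its call begins: read the wrist's pose just before it. camera_model takes no time and is no camera call; for the wrist camera it gives the pose at the moment of the call.
- workorder.hand_in(): hands the job in, once; it reports no verdict.
The state is a dict: "t": time; "q": joint angles; "dq": joint speeds; "effort": joint torques, N m; "tool_pos": TCP position; "ee_rot": TCP orientation; "wrist_force": force on the tool from outside, world axes, zero at the start; "torque": the same for the moment, N m; "opening": finger opening in m.
Only numpy, scipy, OpenCV 4.12 (cv2) and the standard library are available. Lean on these libraries where they do the work, as an engineer would, in place of code of your own. Each camera call takes 0.05 s, during which the arm holds its last target. There are 200 camera calls.

## Working session

There is one attempt and no reset: what is moved stays moved. The work goes in short steps, Python scripts to look and compute and a tool call to move; the robot and the scene stay as the last step left them, time stands still between calls to the robot, and variables do not carry over. Pictures are saved under pics/ and viewed, on a budget of 10 in all, crops included, one or two more only if the job needs it, and the job is handed in when it is done.

Besides the shell and the picture viewer there is one more tool, called after "Request:" as name(argument=value, ...), one argument or row to a line, values as JSON. servo_tool: Moves the arm, as the interface text tells. Its arguments: {"type":"object","properties":{"series":{"type":"array"}},"required":["series"]}

```bash
mkdir -p pics; ls; cat > h.py <<'E'
import numpy as np, cv2
from scipy.spatial.transform import Rotation as R
from workcell import robot, vision, workorder
def cam(n):
    m=vision.camera_model(n); o=np.array(m["orientation"],float)
    return m,(o if o.shape==(3,3) else R.from_rotvec(o).as_matrix() if o.size==3 else R.from_quat(o).as_matrix())
def ray(n,uv,z):
    m,o=cam(n); uv=np.atleast_2d(uv).astype(float)
    d=np.c_[(uv[:,0]-m["cx"])/m["fx"],(uv[:,1]-m["cy"])/m["fy"],np.ones(len(uv))]@o.T
    e=np.array(m["eye"]); return e+d*((z-e[2])/d[:,2])[:,None]
def proj(n,p):
    m,o=cam(n); c=(np.atleast_2d(p)-m["eye"])@o
    return np.c_[c[:,0]/c[:,2]*m["fx"]+m["cx"],c[:,1]/c[:,2]*m["fy"]+m["cy"]]
E
python3 - <<'E'
from h import *
print(robot.observe())
for n in("top","side"):
    p,d=vision.capture(n); cv2.imwrite(f"pics/{n}0.png",p); np.save(f"pics/{n}0.npy",d); print(vision.camera_model(n))
E
```

```text
pics
{'t': 0.0, 'q': array([-8.81899226e-01,  3.59444712e-01,  1.10590737e-02, -3.40220647e-04,
       -1.22409310e+00, -2.88091171e-01]), 'dq': array([-0.00132638, -0.00074277, -0.00108244,  0.00122566, -0.00146664,
       -0.00064879]), 'effort': array([-8.72572218e-04, -5.83322740e+01,  2.93427908e+01,  6.93681389e+00,
       -5.95261547e-03, -2.66021112e-05]), 'tool_pos': array([ 0.26314011, -0.62107832,  0.23032816]), 'ee_rot': array([ 6.25099278e-01, -3.07825646e+00, -2.56902442e-03]), 'wrist_force': array([-0.6776776 , -0.33593286,  0.06152236]), 'torque': array([-0.01195457,  0.01653334, -0.02066456]), 'opening': 0.08513719855071633}
{'fx': 514.9654157807814, 'fy': 514.9654157807814, 'cx': 314.53583192394825, 'cy': 193.68891046463017, 'eye': array([ 0.28490717, -0.01608182,  1.44481088]), 'orientation': array([-2.16630189,  2.15451392, -0.15825976])}
{'fx': 414.0020222484452, 'fy': 414.0020222484452, 'cx': 325.34741884108524, 'cy': 195.7807995858561, 'eye': array([-0.22562754,  0.81605252,  0.74205261]), 'orientation': array([-0.86515474,  2.33804318, -1.29518677])}
```

View pics/top0.png

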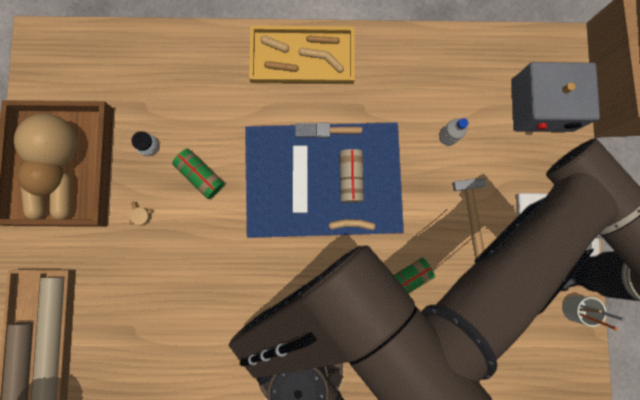

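View pics/side0.png

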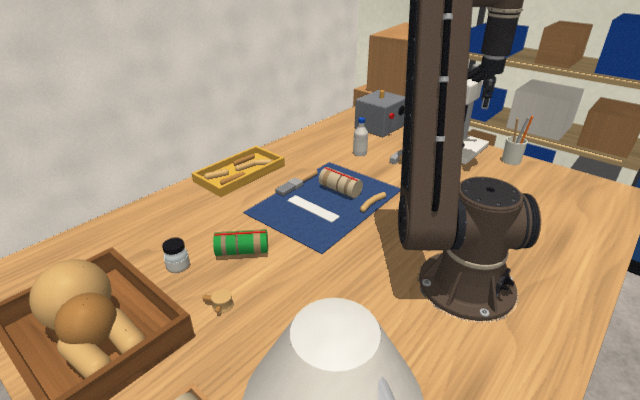

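The top view shows the strip at about (300,179), the core with its red line at (351,175), the brush at (325,130) and the rib at (352,224). The bottle is at (455,130). The side view agrees. Next I measure the strip, the core and the mat.

```bash
cat > m.py <<'E'
from h import *
def blob(mask,near):
    mask=cv2.morphologyEx(mask,cv2.MORPH_OPEN,np.ones((3,3)))
    n,l,s,c=cv2.connectedComponentsWithStats(mask)
    i=1+np.argmin(np.hypot(*(c[1:]-near).T)+1e3*(s[1:,4]<60))
    return (l==i).astype(np.uint8)
def rect(mask,n,z):
    v,u=np.nonzero(mask); P=ray(n,np.c_[u,v],z)[:,:2]
    (c,s,a)=cv2.minAreaRect((P*1000).astype(np.float32)); b=cv2.boxPoints((c,s,a))
    e=max(b[1]-b[0],b[2]-b[1],key=np.linalg.norm); e=e*np.sign(e[0])
    return np.array(c),sorted(s),np.degrees(np.arctan2(e[1],e[0]))
def core(p,n="top",near=(351,175),z=.038):
    h=cv2.cvtColor(p,cv2.COLOR_BGR2HSV)
    m=((h[...,0]<30)|(h[...,0]>165))&(h[...,2]>40)
    w=np.zeros(m.shape,bool); w[143:210,265:395]=1
    m&=w&(p.max(2).astype(int)-p.min(2)>12)
    return blob(m.astype(np.uint8),near)
E
python3 - <<'E'
from m import *
p=cv2.imread("pics/top0.png"); h=cv2.cvtColor(p,cv2.COLOR_BGR2HSV)
d=np.load("pics/top0.npy")
st=blob(((p.min(2)>180)).astype(np.uint8),(300,179)); print("strip",rect(st,"top",.006))
mt=blob(((h[...,0]>100)&(h[...,0]<130)&(h[...,1]>110)).astype(np.uint8),(325,180)); print("mat",rect(mt,"top",.006))
cm=core(p)
for z in(.038,.07): print("core",z,rect(cm,"top",z))
rd=blob((((h[...,0]<8)|(h[...,0]>172))&(h[...,1]>120)&(cm>0)).astype(np.uint8)*1,(351,175))
v,u=np.nonzero((((h[...,0]<8)|(h[...,0]>172))&(h[...,1]>110)&(cm>0)));print("red",len(u))
if len(u)>5:
  P=ray("top",np.c_[u,v],.07);print(P.min(0),P.max(0),P.mean(0),np.degrees(np.arctan(np.polyfit(P[:,0],P[:,1],1)[0])))
print("top z",1.4448-np.median(d[165:185,348:354]))
for nm,uv,z in(("brush",(325,130),.02),("bottle",(455,130),.1),("bottle cap",(462,124),.15),("rib",(352,224),.02),("green",(412,277),.06),("hammer",(468,184),.03)): print(nm,ray("top",uv,z)[0].round(3))
E
```

```text
strip (array([518.83154297,   5.4989233 ]), [36.82688522338867, 186.20579528808594], np.float32(0.37927487))
mat (array([517.41888428, -61.36854553]), [310.5086364746094, 431.33221435546875], np.float32(-87.934525))
core 0.038 (array([ 524.15795898, -138.04478455]), [61.16520309448242, 146.1365203857422], np.float32(0.44929767))
core 0.07 (array([ 518.71588135, -135.27044678]), [59.77391815185547, 142.81234741210938], np.float32(0.44906074))
red 149
[ 0.45278331 -0.14282705  0.07      ] [ 0.58736286 -0.13466375  0.07      ] [ 0.5194457  -0.13816825  0.07      ] 0.8461094925234082
top z 0.048377633
brush [ 0.656 -0.066  0.02 ]
bottle [ 0.638 -0.413  0.1  ]
bottle cap [ 0.641 -0.417  0.15 ]
rib [ 0.389 -0.141  0.02 ]
green [ 0.246 -0.297  0.06 ]
hammer [ 0.502 -0.465  0.03 ]
```

```bash
cat > go.py <<'E'
from h import *
import sys
def go(t,yaw=np.pi):
    s=robot.observe(); M=R.from_rotvec(s["ee_rot"]).as_matrix()
    T=np.c_[[np.cos(yaw),np.sin(yaw),0],[np.sin(yaw),-np.cos(yaw),0],[0,0,-1]]
    print("turn deg",R.from_matrix(M.T@T).as_rotvec(degrees=True).round(2))
    D=(np.array(t)-s["tool_pos"])*1e3
    print("shift mm in current",(M.T@D).round(1),"in final",(T.T@D).round(1),"pos",s["tool_pos"].round(4),"F",s["wrist_force"].round(2),"t",s["t"],"op",s["opening"])
if __name__=="__main__": go([float(a) for a in sys.argv[1:4]])
E
python3 go.py .521 -.142 .12
```

```text
turn deg [ 0.08 -0.03 22.96]
shift mm in current [-424.3  340.4  110.9] in final [-257.9  479.1  110.5] pos [ 0.2631 -0.6211  0.2305] F [ 0.24  0.84 -0.49] t 0.1 op 0.08538802399056795
```

Request:
servo_tool(
  series=[
    [[0, 0, 0], [0, 0, 7.7], 0],
    [[0, 0, 0], [0, 0, 7.7], 0],
    [[0, 0, 0], [0, 0, 7.7], 0],
    [[0, 0, 0], [0, 0, 0], 0],
  ],
)

```text
t: 0.6
tool_pos: [0.2632, -0.6213, 0.2308]
ee_rot: [-0.002, -3.141, -0.001]
wrist_force: [-0.3, 0.1, -0.7]
opening: 0.012
```

Request:
servo_tool(
  series=[
    [[-26, 48, 0], [0, 0, 0], 0],
    [[-26, 48, 0], [0, 0, 0], 0],
    [[-26, 48, 0], [0, 0, 0], 0],
    [[-26, 48, 0], [0, 0, 0], 0],
    [[-26, 48, 0], [0, 0, 0], 0],
    [[-26, 48, 0], [0, 0, 0], 0],
    [[-26, 48, 0], [0, 0, 0], 0],
    [[-26, 48, 0], [0, 0, 0], 0],
  ],
)

```text
t: 1.6
tool_pos: [0.4728, -0.2363, 0.2315]
ee_rot: [-0.002, 3.141, -0.0]
wrist_force: [-0.4, -1.3, 0.5]
opening: 0.0
```

Request:
servo_tool(
  series=[
    [[-25, 47, 20], [0, 0, 0], 0],
    [[-25, 48, 25], [0, 0, 0], 0],
    [[0, 0, 25], [0, 0, 0], 0],
    [[0, 0, 20], [0, 0, 0], 0],
    [[0, 0, 20], [0, 0, 0], 0],
    [[0, 0, 0], [0, 0, 0], 0],
  ],
)

```text
t: 2.35
tool_pos: [0.5213, -0.143, 0.1199]
ee_rot: [0.0, -3.138, 0.0]
wrist_force: [0.0, -0.5, 0.9]
opening: 0.0002
```

```bash
python3 - <<'E'
from h import *
s=robot.observe(); print(s["tool_pos"],s["opening"],s["wrist_force"])
p,d=vision.capture("wrist"); print(vision.camera_model("wrist"))
q,_=vision.capture("side"); q=cv2.resize(q[120:280,240:440],(800,640))[:600]
cv2.imwrite("pics/w1.png",np.hstack([cv2.resize(p,(400,250)),cv2.resize(q,(333,250))]))
E
```

```text
[ 0.52133002 -0.14304911  0.11992245] 0.00018699316753807924 [ 0.00910119 -0.49660975  0.91346708]
{'fx': 312.39691139600103, 'fy': 312.39691139600103, 'cx': 320.39057681331894, 'cy': 195.63735756120553, 'eye': array([ 0.44475187, -0.14322679,  0.26307365]), 'orientation': array([2.05897256, 2.05835387, 0.31503232])}
```

View pics/w1.png

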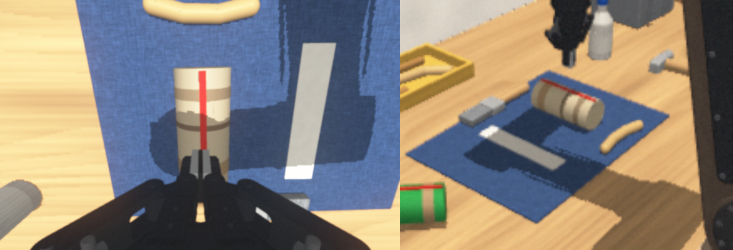

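Request:
servo_tool(
  series=[
    [[0, -4, 20], [0, 0, 0], 0],
    [[0, 0, 20], [0, 0, 0], 0],
    [[0, 0, 6], [0, 0, 0], 0],
    [[0, 0, 0], [0, 0, 0], 0],
    [[0, 0, 2], [0, 0, 0], 0],
    [[0, 0, 0], [0, 0, 0], 0],
  ],
)

```text
t: 3.2
tool_pos: [0.5228, -0.1471, 0.0739]
ee_rot: [0.003, 3.141, 0.0]
wrist_force: [-1.2, -0.1, -0.0]
opening: 0.0001
```

Request:
servo_tool(
  series=[
    [[0, 0, 1], [0, 0, 0], 0],
    [[0, 0, 1], [0, 0, 0], 0],
    [[0, 0, 0], [0, 0, 0], 0],
  ],
)

```text
t: 3.58
tool_pos: [0.5224, -0.1471, 0.0712]
ee_rot: [-0.004, -3.141, 0.0]
wrist_force: [0.7, -0.5, -0.2]
opening: -0.0002
```

Request:
servo_tool(
  series=[
    [[0, 0, 1], [0, 0, 0], 0],
    [[0, 0, 0], [0, 0, 0], 0],
  ],
)

```text
t: 3.82
tool_pos: [0.5224, -0.1471, 0.0702]
ee_rot: [-0.004, -3.141, 0.0]
wrist_force: [1.0, -0.1, -0.3]
opening: 0.0
```

Request:
servo_tool(
  series=[
    [[0, 0, 1], [0, 0, 0], 0],
    [[0, 0, 0], [0, 0, 0], 0],
  ],
)

```text
t: 4.08
tool_pos: [0.5225, -0.1473, 0.0699]
ee_rot: [0.003, 3.141, -0.001]
wrist_force: [-2.5, 0.9, 6.2]
opening: 0.0003
```

Request:
servo_tool(
  series=[
    [[0, 2, 0.4], [0, 0, 0], 0],
    [[0, 4, 0], [0, 0, 0], 0],
    [[0, 4, 0], [0, 0, 0], 0],
    [[0, 4, 0], [0, 0, 0], 0],
  ],
)

```text
t: 4.58
tool_pos: [0.5223, -0.1334, 0.0699]
ee_rot: [0.003, 3.142, -0.001]
wrist_force: [-4.5, -0.8, 11.6]
opening: -0.0003
```

```bash
cat > look.py <<'E'
from m import *
def look():
    p,_=vision.capture("top")
    print("core top",rect(core(p,near=(340,175)),"top",.038)); return p
def wl(save=None):
    q,_=vision.capture("wrist"); h=cv2.cvtColor(q,cv2.COLOR_BGR2HSV)
    mb=((h[...,0]>100)&(h[...,0]<130)&(h[...,1]>90))
    if save: cv2.imwrite(save,q)
    return q
if __name__=="__main__":
    look()
    q=wl("pics/wx.png"); h=cv2.cvtColor(q,cv2.COLOR_BGR2HSV)
    r=((h[...,0]<8)|(h[...,0]>172))&(h[...,1]>130)
    v,u=np.nonzero(r)
    if len(u)>20: print("red",ray("wrist",np.c_[u,v],.07).mean(0).round(4))
    print(robot.observe()["tool_pos"].round(4))
E
python3 look.py
```

```text
core top (array([ 485.78897095, -133.32766724]), [58.06999588012695, 69.83422088623047], np.float32(-0.10160538))
red [ 0.4816 -0.1266  0.07  ]
[ 0.5223 -0.1332  0.0699]
```

Request:
servo_tool(
  series=[
    [[0, 5, 0], [0, 0, 0], 0],
    [[0, 5, 0], [0, 0, 0], 0],
    [[0, 5, 0], [0, 0, 0], 0],
    [[0, 4, 0], [0, 0, 0], 0],
    [[0, 2, 0], [0, 0, 0], 0],
  ],
)

```text
t: 5.3
tool_pos: [0.522, -0.1122, 0.0695]
ee_rot: [-0.003, -3.141, 0.001]
wrist_force: [-3.5, 0.7, 7.7]
opening: -0.0003
```

```bash
python3 look.py
```

```text
core top (array([ 539.19549561, -143.31854248]), [8.455419540405273, 50.115089416503906], np.float32(-89.58438))
red [ 0.4803 -0.1063  0.07  ]
[ 0.522  -0.1121  0.0695]
```

View pics/wx.png

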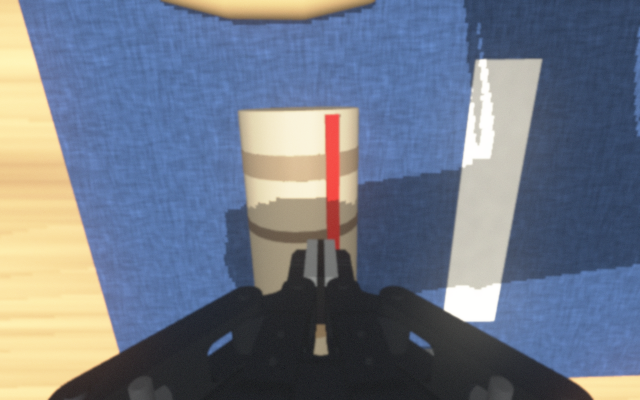

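The wrist view shows the core spanning columns 241–358, the finger at 320 and the red line at 333, turned over to the side. It is rolling without slip so far, so I start the next stroke.

Request:
servo_tool(
  series=[
    [[0, 0, -6], [0, 0, 0], 0],
    [[0, -19, 0], [0, 0, 0], 0],
    [[0, 0, 4], [0, 0, 0], 0],
    [[0, 0, 2], [0, 0, 0], 0],
    [[0, 0, 0.2], [0, 0, 0], 0],
    [[0, 2, 0], [0, 0, 0], 0],
    [[0, 4, 0], [0, 0, 0], 0],
    [[0, 5, 0], [0, 0, 0], 0],
  ],
)

```text
t: 6.4
tool_pos: [0.5224, -0.1201, 0.0699]
ee_rot: [0.003, 3.142, -0.001]
wrist_force: [-4.7, -0.3, 14.2]
opening: -0.0
```

Request:
servo_tool(
  series=[
    [[0, 5, 0], [0, 0, 0], 0],
    [[0, 5, 0], [0, 0, 0], 0],
    [[0, 5, 0], [0, 0, 0], 0],
    [[0, 5, 0], [0, 0, 0], 0],
    [[0, 4, 0], [0, 0, 0], 0],
    [[0, 2, 0], [0, 0, 0], 0],
    [[0, 0, 0], [0, 0, 0], 0],
  ],
)

```text
t: 7.28
tool_pos: [0.5221, -0.0938, 0.0695]
ee_rot: [-0.003, -3.141, 0.001]
wrist_force: [-5.9, 0.8, 12.2]
opening: -0.0002
```

```bash
cat > wl.py <<'E'
from m import *
q,_=vision.capture("wrist"); cv2.imwrite("pics/wy.png",q); h=cv2.cvtColor(q,cv2.COLOR_BGR2HSV).astype(int)
s=robot.observe()
m=(((h[...,0]<35)|(h[...,0]>165))&(h[...,1]>25)&(h[...,2]>60)).astype(np.uint8)
m=cv2.morphologyEx(m,cv2.MORPH_CLOSE,np.ones((5,5)))
c=[]
for v in range(120,220,10):
    u=np.nonzero(m[v,180:470])[0]+180
    # run containing column near the finger
    n,l,st,ce=cv2.connectedComponentsWithStats(m[v:v+1,180:470])
    i=1+np.argmax(st[1:,4]); a=180+st[i,0]; b=a+st[i,2]-1
    P=ray("wrist",[(a+b)/2,v],.038)[0]; c.append((v,a,b,*P[:2].round(4)))
c=np.array(c); print(c[::3]); k=np.polyfit(c[:,3],c[:,4],1)
print("core y at x=.521:",np.polyval(k,.521).round(4),"median",np.median(c[:,4]),"axis deg",np.degrees(np.arctan(k[0])).round(2))
r=((h[...,0]<8)|(h[...,0]>172))&(h[...,1]>130); print("red px",r.sum())
print("tool",s["tool_pos"].round(4),"offset mm",(1e3*(s["tool_pos"][1]-np.polyval(k,.521))).round(1),s["wrist_force"].round(1),s["t"])
E
python3 wl.py
```

```text
[[ 1.200e+02  2.410e+02  3.590e+02  4.560e-01 -1.046e-01]
 [ 1.500e+02  2.430e+02  3.590e+02  4.723e-01 -1.044e-01]
 [ 1.800e+02  2.460e+02  3.580e+02  4.895e-01 -1.042e-01]
 [ 2.100e+02  2.490e+02  3.580e+02  5.078e-01 -1.037e-01]]
core y at x=.521: -0.1035 median -0.10435 axis deg 1.05
red px 985
tool [ 0.5221 -0.0938  0.0695] offset mm 9.7 [-5.6  0.8 12.7] 7.325
```

Request:
servo_tool(
  series=[
    [[0, 0, -6], [0, 0, 0], 0],
    [[0, -19, 0], [0, 0, 0], 0],
    [[0, 0, 4], [0, 0, 0], 0],
    [[0, 0, 2], [0, 0, 0], 0],
    [[0, 0, 0], [0, 0, 0], 0],
    [[0, 2, 0], [0, 0, 0], 0],
    [[0, 4, 0], [0, 0, 0], 0],
    [[0, 5, 0], [0, 0, 0], 0],
  ],
)

```text
t: 8.32
tool_pos: [0.5225, -0.102, 0.0698]
ee_rot: [-0.003, -3.142, 0.001]
wrist_force: [-5.8, -0.1, 16.0]
opening: 0.0004
```

Request:
servo_tool(
  series=[
    [[0, 5, 0], [0, 0, 0], 0],
    [[0, 5, 0], [0, 0, 0], 0],
    [[0, 5, 0], [0, 0, 0], 0],
    [[0, 5, 0], [0, 0, 0], 0],
    [[0, 4, 0], [0, 0, 0], 0],
    [[0, 2, 0], [0, 0, 0], 0],
    [[0, 0, 0], [0, 0, 0], 0],
  ],
)

```text
t: 9.2
tool_pos: [0.5221, -0.0757, 0.0695]
ee_rot: [-0.003, -3.141, 0.001]
wrist_force: [-6.0, 1.1, 13.7]
opening: -0.0005
```

Request:
servo_tool(
  series=[
    [[0, 0, -6], [0, 0, 0], 0],
    [[0, -19, 0], [0, 0, 0], 0],
    [[0, 0, 4], [0, 0, 0], 0],
    [[0, 0, 2], [0, 0, 0], 0],
    [[0, 0, 0], [0, 0, 0], 0],
    [[0, 2, 0], [0, 0, 0], 0],
    [[0, 4, 0], [0, 0, 0], 0],
    [[0, 5, 0], [0, 0, 0], 0],
  ],
)

```text
t: 10.2
tool_pos: [0.5225, -0.084, 0.0698]
ee_rot: [-0.003, -3.141, 0.001]
wrist_force: [-5.6, -0.3, 17.0]
opening: -0.0
```

Request:
servo_tool(
  series=[
    [[0, 5, 0], [0, 0, 0], 0],
    [[0, 5, 0], [0, 0, 0], 0],
    [[0, 5, 0], [0, 0, 0], 0],
    [[0, 5, 0], [0, 0, 0], 0],
    [[0, 4, 0], [0, 0, 0], 0],
    [[0, 2, 0], [0, 0, 0], 0],
    [[0, 0, 0], [0, 0, 0], 0],
  ],
)

```text
t: 11.08
tool_pos: [0.5221, -0.0577, 0.0696]
ee_rot: [-0.003, -3.141, 0.001]
wrist_force: [-6.8, 1.3, 15.3]
opening: 0.0002
```

```bash
python3 wl.py
```

```text
[[ 1.200e+02  2.440e+02  3.610e+02  4.561e-01 -6.720e-02]
 [ 1.500e+02  2.460e+02  3.600e+02  4.724e-01 -6.730e-02]
 [ 1.800e+02  2.490e+02  3.600e+02  4.896e-01 -6.670e-02]
 [ 2.100e+02  2.520e+02  3.600e+02  5.079e-01 -6.610e-02]]
core y at x=.521: -0.0659 median -0.067 axis deg 1.36
red px 0
tool [ 0.5221 -0.0577  0.0696] offset mm 8.2 [-5.7  0.1 14.6] 11.125
```

Request:
servo_tool(
  series=[
    [[0, 0, -6], [0, 0, 0], 0],
    [[0, -18, 0], [0, 0, 0], 0],
    [[0, 0, 4], [0, 0, 0], 0],
    [[0, 0, 1.7], [0, 0, 0], 0],
    [[0, 0, 0], [0, 0, 0], 0],
    [[0, 2, 0], [0, 0, 0], 0],
    [[0, 4, 0], [0, 0, 0], 0],
    [[0, 5, 0], [0, 0, 0], 0],
  ],
)

```text
t: 12.12
tool_pos: [0.5224, -0.0655, 0.0699]
ee_rot: [-0.004, -3.141, 0.001]
wrist_force: [-5.3, -0.8, 15.0]
opening: -0.0
```

Request:
servo_tool(
  series=[
    [[0, 5, 0], [0, 0, 0], 0],
    [[0, 5, 0], [0, 0, 0], 0],
    [[0, 5, 0], [0, 0, 0], 0],
    [[0, 5, 0], [0, 0, 0], 0],
    [[0, 4, 0], [0, 0, 0], 0],
    [[0, 2, 0], [0, 0, 0], 0],
    [[0, 0, 0], [0, 0, 0], 0],
  ],
)

```text
t: 13.0
tool_pos: [0.522, -0.0393, 0.0697]
ee_rot: [-0.003, -3.14, 0.001]
wrist_force: [-5.9, 0.7, 14.7]
opening: 0.0
```

Request:
servo_tool(
  series=[
    [[0, 0, -6], [0, 0, 0], 0],
    [[0, -18, 0], [0, 0, 0], 0],
    [[0, 0, 4], [0, 0, 0], 0],
    [[0, 0, 2], [0, 0, 0], 0],
    [[0, 0, 0], [0, 0, 0], 0],
    [[0, 2, 0], [0, 0, 0], 0],
    [[0, 4, 0], [0, 0, 0], 0],
    [[0, 5, 0], [0, 0, 0], 0],
  ],
)

```text
t: 14.0
tool_pos: [0.5223, -0.0466, 0.0698]
ee_rot: [-0.003, -3.141, 0.001]
wrist_force: [-6.6, -0.5, 16.5]
opening: 0.0002
```

Request:
servo_tool(
  series=[
    [[0, 5, 0], [0, 0, 0], 0],
    [[0, 5, 0], [0, 0, 0], 0],
    [[0, 5, 0], [0, 0, 0], 0],
    [[0, 5, 0], [0, 0, 0], 0],
    [[0, 4, 0], [0, 0, 0], 0],
    [[0, 2, 0], [0, 0, 0], 0],
    [[0, 0, 0], [0, 0, 0], 0],
  ],
)

```text
t: 14.88
tool_pos: [0.522, -0.0203, 0.0696]
ee_rot: [-0.003, -3.14, 0.001]
wrist_force: [-6.3, 1.9, 15.2]
opening: 0.0001
```

```bash
python3 wl.py
```

```text
[[ 1.200e+02  2.440e+02  2.980e+02  4.559e-01 -4.690e-02]
 [ 1.500e+02  2.460e+02  3.610e+02  4.722e-01 -2.960e-02]
 [ 1.800e+02  2.500e+02  3.610e+02  4.894e-01 -2.880e-02]
 [ 2.100e+02  2.520e+02  3.610e+02  5.077e-01 -2.850e-02]]
core y at x=.521: -0.0236 median -0.0292 axis deg 10.5
red px 0
tool [ 0.522  -0.0204  0.0697] offset mm 3.2 [-7.4 -0.2 15.2] 14.925
```

View pics/wy.png

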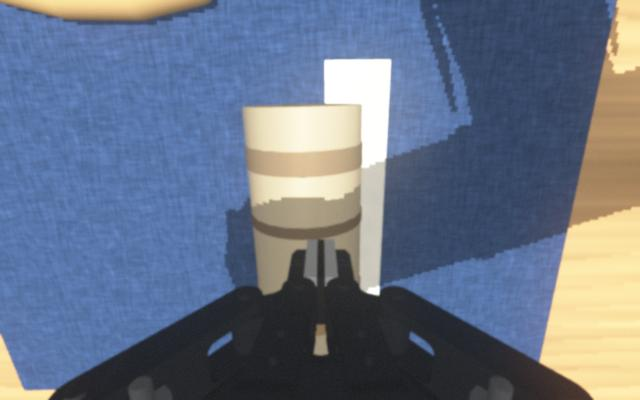

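The core covers the strip's left side (columns 245–361 against the strip's 324–391), and the red line is underneath. The outlier axis angle comes from the white strip merging into the mask. Two strokes are left.

Request:
servo_tool(
  series=[
    [[0, 0, -6], [0, 0, 0], 0],
    [[0, -17, 0], [0, 0, 0], 0],
    [[0, 0, 4], [0, 0, 0], 0],
    [[0, 0, 1.9], [0, 0, 0], 0],
    [[0, 0, 0], [0, 0, 0], 0],
    [[0, 2, 0], [0, 0, 0], 0],
    [[0, 4, 0], [0, 0, 0], 0],
    [[0, 5, 0], [0, 0, 0], 0],
  ],
)

```text
t: 15.92
tool_pos: [0.5224, -0.0265, 0.0698]
ee_rot: [-0.004, -3.141, 0.001]
wrist_force: [-5.4, -0.3, 14.6]
opening: 0.0001
```

Request:
servo_tool(
  series=[
    [[0, 5, 0], [0, 0, 0], 0],
    [[0, 5, 0], [0, 0, 0], 0],
    [[0, 5, 0], [0, 0, 0], 0],
    [[0, 4, 0], [0, 0, 0], 0],
    [[0, 3, 0], [0, 0, 0], 0],
    [[0, 1, 0], [0, 0, 0], 0],
    [[0, 0, 0], [0, 0, 0], 0],
  ],
)

```text
t: 16.8
tool_pos: [0.5221, -0.0034, 0.0697]
ee_rot: [-0.003, -3.14, 0.001]
wrist_force: [-6.5, 1.3, 15.2]
opening: 0.0001
```

```bash
python3 wl.py; python3 - <<'E'
from m import *
q=cv2.imread("pics/wy.png"); b=(q.min(2)>200).astype(np.uint8); 
for v in(64,75,85,95):
    u=np.nonzero(b[v,200:460])[0]+200
    if len(u): P=ray("wrist",[[u.min(),v],[u.max(),v]],.006); print(v,u.min(),u.max(),P[:,:2].round(4).tolist())
E
```

```text
[[ 1.200e+02  2.440e+02  3.620e+02  4.560e-01 -1.260e-02]
 [ 1.500e+02  2.470e+02  3.620e+02  4.723e-01 -1.210e-02]
 [ 1.800e+02  2.500e+02  3.610e+02  4.896e-01 -1.180e-02]
 [ 2.100e+02  2.520e+02  3.610e+02  5.079e-01 -1.150e-02]]
core y at x=.521: -0.0111 median -0.01195 axis deg 1.33
red px 0
tool [ 0.5221 -0.0034  0.0697] offset mm 7.7 [-6.3  0.9 14.4] 16.85
64 296 362 [[0.4249, -0.018], [0.425, 0.0223]]
75 297 362 [[0.4312, -0.0175], [0.4313, 0.0225]]
85 297 362 [[0.437, -0.0177], [0.4371, 0.0227]]
95 297 362 [[0.4429, -0.0178], [0.443, 0.0229]]
```

Request:
servo_tool(
  series=[
    [[0, 0, -6], [0, 0, 0], 0],
    [[0, -15, 0], [0, 0, 0], 0],
    [[0, 0, 4], [0, 0, 0], 0],
    [[0, 0, 1.9], [0, 0, 0], 0],
    [[0, 0, 0], [0, 0, 0], 0],
    [[0, 2, 0], [0, 0, 0], 0],
    [[0, 4, 0], [0, 0, 0], 0],
    [[0, 5, 0], [0, 0, 0], 0],
  ],
)

```text
t: 17.85
tool_pos: [0.5224, -0.0075, 0.0699]
ee_rot: [-0.004, -3.141, 0.001]
wrist_force: [-6.6, -0.9, 14.1]
opening: 0.0001
```

Request:
servo_tool(
  series=[
    [[0, 5, 0], [0, 0, 0], 0],
    [[0, 5, 0], [0, 0, 0], 0],
    [[0, 5, 0], [0, 0, 0], 0],
    [[0, 3, 0], [0, 0, 0], 0],
    [[0, 2, 0], [0, 0, 0], 0],
    [[0, 0.5, 0], [0, 0, 0], 0],
    [[0, 0, 0], [0, 0, 0], 0],
    [[0, 0, 0], [0, 0, 0], 0],
  ],
)

```text
t: 18.85
tool_pos: [0.5222, 0.0131, 0.0697]
ee_rot: [-0.004, -3.14, 0.001]
wrist_force: [-6.2, 0.9, 13.2]
opening: 0.0003
```

```bash
python3 wl.py
```

```text
[[ 1.200e+02  2.440e+02  2.990e+02  4.561e-01 -1.320e-02]
 [ 1.500e+02  2.460e+02  3.610e+02  4.724e-01  3.900e-03]
 [ 1.800e+02  2.500e+02  3.600e+02  4.897e-01  4.400e-03]
 [ 2.100e+02  2.510e+02  3.600e+02  5.079e-01  4.400e-03]]
core y at x=.521: 0.0142 median 0.00415 axis deg 20.8
red px 0
tool [0.5222 0.0131 0.0697] offset mm -1.1 [-7.3  0.3 12.4] 18.9
```

The core is at y ≈ 4.5 mm, on target. The row at 120 and the fit are outliers because the white strip merged into the mask again. I lift straight up and then move aside.

Request:
servo_tool(
  series=[
    [[0, 0, -3], [0, 0, 0], 0],
    [[0, 0, -10], [0, 0, 0], 0],
    [[0, 0, -40], [0, 0, 0], 0],
    [[0, 0, -50], [0, 0, 0], 0],
    [[0, -50, -20], [0, 0, 0], 0],
    [[0, -50, 0], [0, 0, 0], 0],
    [[0, -50, 0], [0, 0, 0], 0],
    [[0, -50, 0], [0, 0, 0], 0],
  ],
)

```text
t: 19.9
tool_pos: [0.5223, -0.1882, 0.1928]
ee_rot: [0.003, 3.141, -0.0]
wrist_force: [1.9, -0.4, -0.1]
opening: 0.0003
```

Request:
servo_tool(
  series=[
    [[0, -50, 0], [0, 0, 0], 0],
    [[0, -50, 0], [0, 0, 0], 0],
    [[0, -20, 0], [0, 0, 0], 0],
    [[0, 0, 0], [0, 0, 0], 0],
    [[0, 0, 0], [0, 0, 0], 0],
  ],
)

```text
t: 20.52
tool_pos: [0.5221, -0.3059, 0.1922]
ee_rot: [-0.003, -3.142, -0.0]
wrist_force: [-0.9, 0.5, 0.8]
opening: 0.0003
```

```bash
python3 - <<'E'
from m import *
for i in range(2):
    p,_=vision.capture("top"); h=cv2.cvtColor(p,cv2.COLOR_BGR2HSV)
    cm=core(p,near=(300,179)); print("core",rect(cm,"top",.038))
s,_=vision.capture("side")
cv2.imwrite("pics/end.png",np.hstack([cv2.resize(p[100:260,220:420],(450,360)),cv2.resize(s[120:280,180:380],(350,360))])[:, :800])
st=((p.min(2)>150)).astype(np.uint8); v,u=np.nonzero(st[130:225,270:330]); P=ray("top",np.c_[u+270,v+130],.006)
print("strip px",P[:,:2].min(0),P[:,:2].max(0)); print(robot.observe()["tool_pos"],robot.observe()["t"])
E
```

```text
core (array([519.04089355,   5.28443146]), [63.17668151855469, 155.03073120117188], np.float32(2.3278434))
core (array([519.09832764,   5.03880119]), [62.6811637878418, 154.93603515625], np.float32(2.3278427))
strip px [ 0.42283693 -0.0750531 ] [0.65936794 0.02476678]
[ 0.52235435 -0.30551098  0.19248494] 20.675
```

View pics/end.png

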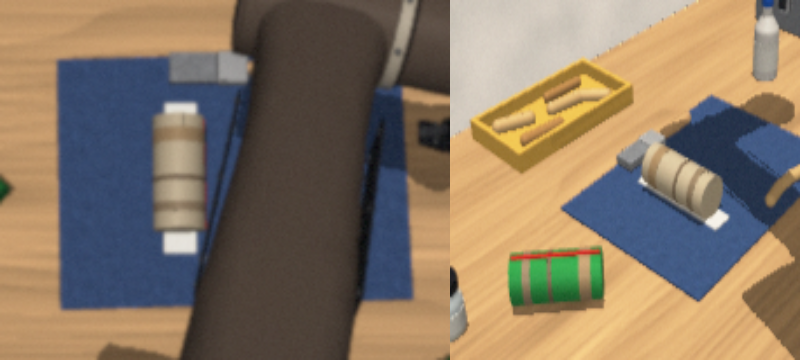

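The core lies centred on the strip, with both strip ends showing at (180,108) and (180,243). The red line is just visible low on the core's right side, as expected for 143 mm of true rolling. It is not moving between the two captures, so I hand it in.

```bash
python3 -c "
from h import *
print(workorder.hand_in())"
```

```text
the job is handed in; nothing more can be done
None
```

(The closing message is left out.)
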